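Put the stapler away from behind the glue and the jar

ROBOT

A 6-joint arm with a two-finger parallel gripper is mounted at the origin on the work surface. World frame = base frame: x ahead of the robot, y to its left, z up, the work surface at z = 0. Lengths are in m, angles in rad, forces in N, time in s.
With the tool pointing down it reaches from about 0.25 to 0.725 m from the base axis. Payload 9.7 kg.
Tool frame: the origin (TCP) lies between the finger pads; the fingertips stand 8 mm ahead of it and the grasp point (between the pads) lies 11 mm behind it; z points along the fingers, y is the line along which they close (so a half turn about z gives the same grasp; the last joint's range is limited). The gripper opens to 85 mm and grips with 20 to 120 N. Pads are 22 mm wide; open, the fingers measure 114 mm over their backs; the gripper's body (76 mm by 85 mm) begins 54 mm behind the grasp point. The pads swing forward as they close: fully open they stand 13 mm farther back than shut.
Start: joints at [-1.292, 0.087, 0.176, 1.66, 0, 1.571], TCP at [0.151, -0.529, 0.199] pointing down, gripper open.
Joint ranges: [-3.13, 3.13], [-0.85, 1.81], [-1.15, 1.24], [-2.2, 2.28], [-1.44, 1.52], [-3.14, 3.14]. Speed limits (rad/s): [2.22, 2.22, 2.57, 3.14, 3.14, 3.14].

INTERFACE

Orientations are given as a rotation vector (axis times angle).
In Python, from plant import move_ptp, servo_line, move_joints, gripper_to, sleep, ik, grab_frame, get_calibration, PlanningError, sign_off, trace, spot_point, get_time, get_qpos, get_dq, get_joint_torque, get_position, get_tcp_rot, get_force, get_torque, get_grip_width, get_grip_force gives the robot as it stands. Calls block until the motion is done:
- move_ptp(position, orientation): joint-space move of the TCP to a pose.
- servo_line(position, vel=0.15, orientation=None): straight line of the TCP; orientation=None keeps the orientation; vel is the mean speed in m/s.
- move_joints(angles): joint-space move.
- gripper_to(opening, effort=None): finger opening in m; effort is the grip in N (None keeps the last); returns when the fingers have stopped.
- sleep(seconds).
- ik(position, orientation): joint angles nearest the present ones, or None.
- grab_frame(name): name is "side" or "top" or "wrist"; returns (picture, depth): 420x560x3 uint8, red, green, blue; 420x560 float32, m along the optical axis (not along the pixel's ray), 0 where there is no reading.
- get_calibration(name): a dict with "vfov" (degrees; the focal length in pixels is half the picture's height over the tangent of half this angle, whatever the lens; pixels are square), "cx", "cy" (the principal point, pixels), "R" (3x3) and "t" (3): a world point X has camera coordinates R X + t. Camera axes: x right, y down, z forward; pixel columns grow to the right and rows downward; lengths in m; the calibration is good to about 2 mm. A picture is of the moment at which its call begins: read the wrist's pose just before it. get_calibration takes no time and is no camera call; for the wrist camera it gives the pose at the moment of the call.
A pose or a line that the arm cannot do raises PlanningError and nothing moves.
- sign_off(): hands the job in; it is judged then, once.
Trained networks look in the newest picture that a camera, given by its name, has taken for a name from the list of things; names that differ only in an ending like _2 or _b are one class to them, and where a whole thing is asked for, a point or a joint stands for the part that bears it (a point fixed in the world has none). Each returns a list of dicts, best first, with "conf" (0 to 1); they miss things now and then, are a little off and sometimes report something else, mostly with a low value. They report only what shows in the picture. A call takes as long as a camera call.
- trace(name, camera): "mask" (420x560 bool, what is visible of it).
- spot_point(name, camera): "position" ([x, y, z] in m, in world coordinates, good to about 4 mm: a listed point, or the origin of a listed thing).
Readings, each from a call of its own:
- get_time(): time.
- get_qpos(): joint angles.
- get_dq(): joint speeds.
- get_joint_torque(): joint torques, N m.
- get_position(): TCP position.
- get_tcp_rot(): TCP orientation.
- get_force(): force on the tool from outside, world axes, zero at the start.
- get_torque(): the same for the moment, N m.
- get_grip_width(): finger opening in m.
- get_grip_force(): force on a finger pad.
Only numpy, scipy, OpenCV 4.12 (cv2) and the standard library are available. Lean on these libraries where they do the work, as an engineer would, in place of code of your own. Each camera call takes 0.05 s, during which the arm holds its last target. There are 200 camera calls.

TASK

The stapler has to go away into the hinged wooden box, but in the desk caddy the glue bottle and the jar stand in front of it: first stand both of them on the cutting mat, then take the stapler out, lay it flat on its base inside the box (prop the lid open for that) and shut the lid completely. Put the bottle and the jar back in the caddy, each standing in the same bay it came from; keep both upright all the time and leave the pencil mug and the roll of tape where they are.

Things in the scene. Friction and masses are not known exactly. Their poses are not given: they have to be found in the camera images.
- caddy: open plywood desk caddy, 218 (x) by 194 mm (y), fixed. Origin: centre of underside; x points away from the robot within 0.18 rad. Floor top at 5 mm; walls and dividers 6 mm thick, 40 mm high, back (+x) wall 55 mm. Two near bays, 88 by 88 mm inside, centred at x -59, y +47 and -47 mm; behind them one bay 112 (x) by 182 mm (y) inside, centred at x +47, y 0, holding the stapler
- glue_bottle: white plastic glue bottle with an orange nozzle cap, stands in one of the two near bays (either one). Body a cylinder of 52 mm diameter up to 92 mm, top of the nozzle 130 mm. Origin: centre of its underside, z up along the bottle. 0.10 to 0.20 kg
- jar: glass jar of little silver stars with an aluminium screw lid, stands in the other near bay. Cylinder of 60 mm diameter up to 80 mm, lid 58 mm diameter from 88 mm to the top at 105 mm. Origin: centre of its underside, z up along the jar. 0.14 to 0.26 kg
- stapler: black desk stapler standing on its base, 120 mm long (its x), 36 mm wide (its y), 50 mm high at the rear. Origin: centre of its underside, z up. Base 8 mm thick; cover sides, 36 mm apart, from about 30 to 47 mm up, are good to grip. At the start it lies across the back bay of the caddy (its x along the caddy's y, within 0.12 rad). 0.15 to 0.29 kg
- mat: dark green cutting mat with a fine line grid, 150 mm (its x) by 210 mm (its y), 3 mm thick, fixed flat on the table, empty: the side area for the bottle and the jar. Origin: centre of its underside
- box: brown wooden box with brass corners, 180 mm (its x) by 200 mm (its y) by 85 mm high, walls and floor 7 mm, fixed to the table, empty. Origin: centre of its underside. Its lid is hinged along the far (+x) edge of its top and has a brass knob near the robot's side. Its x axis points away from the robot within 0.18 rad
- lid (a joint): angle of the box's lid, rad: 0 shut, 1.57 upright, 1.9 fully open (leaning back, away from the robot). Hinge axis along the box's y at box x +90, z 85.5 mm (underside of the lid); lid 180 mm from hinge to front edge, 8 mm thick. Ajar by 0 to 0.12 at the start. Stiff hinges: the lid stays at any angle; moving the knob takes about 4 N
- lid_handle (a point): grip point in the middle of the head (28 mm diameter, 16 mm thick) of the lid's brass knob, 35 mm out from the lid's upper face, 150 mm from the hinge along the lid. Lid shut: at box x -60, y 0, z 128.5 mm; lid upright: on its far side. The knob can turn between fingers that close along the box's y while the lid swings
- pencil_mug: white mug with five pencils, 76 mm diameter, 95 mm high (pencils to about 165 mm), loose, beyond the work: to be left alone. Origin: centre of its underside
- tape: roll of cream masking tape lying flat, 84 mm diameter, 24 mm high, loose, beyond the work: to be left alone. Origin: centre of its underside

How it is judged:
On the way, in this order (a step that is already met when the one before it is completed fails the run):
1. the glue bottle and the jar both stand upright on the cutting mat, let go (x of glue_bottle in the frame of mat between -0.075 and 0.075 m and y of glue_bottle in the frame of mat between -0.105 and 0.105 m and z of each of glue_bottle, jar in the frame of mat below 0.008 m and angle between each of glue_bottle, jar's own z axis and vertical below 0.12 rad and contact force between the fingers and glue_bottle below 0.1 N and linear speed of each of glue_bottle, jar below 0.02 m/s and x of jar in the frame of mat between -0.075 and 0.075 m and y of jar in the frame of mat between -0.105 and 0.105 m and contact force between the fingers and jar below 0.1 N), for 0.2 s.
2. the stapler lies flat on its base on the floor of the box, let go (x of stapler in the frame of box between -0.083 and 0.083 m and y of stapler in the frame of box between -0.093 and 0.093 m and z of stapler in the frame of box below 0.016 m and angle between stapler's own z axis and vertical below 0.15 rad and contact force between the fingers and stapler below 0.1 N and linear speed of stapler below 0.02 m/s), for 0.2 s.
At the end, for the whole second after the job is handed in: stapler flat on its base (0.15 rad) on the floor inside the box, lid shut (0.05 rad), glue bottle and jar each upright (0.1 rad) on the floor of the caddy bay it came from (within 36 mm of where it stood, the bay's play); all released and at rest (all of step 2 and value of joint lid below 0.05 rad and distance of each of glue_bottle, jar from where it was at the start of the episode below 0.036 m and z of each of glue_bottle, jar in the frame of caddy below 0.012 m and angle between each of glue_bottle, jar's own z axis and vertical below 0.1 rad and contact force between the fingers and glue_bottle below 0.1 N and linear speed of each of glue_bottle, jar below 0.02 m/s and contact force between the fingers and jar below 0.1 N); the robot touches nothing.
It fails at once if the glue bottle or the jar tips over (angle between any of glue_bottle, jar's own z axis and vertical above 0.5 rad).
It fails at once if the pencil mug or the tape is shifted by more than 20 mm (distance of any of pencil_mug, tape from where it was at the start of the episode above 0.02 m).
It also fails if it takes over 149 s, if anything falls off the work surface, if the arm or the gripper's body presses on something with over 40 N, if the wrist force passes 120 N, or if a joint passes its speed limit or range.

## Working session

There is one attempt and no reset: what is moved stays moved. The work goes in short steps, each a Python script; the robot and the scene stay as the last script left them, time stands still between calls to the robot, and variables do not carry over. Pictures are saved under pics/ and viewed, at most 14 in all, crops included, and the job is handed in when it is done.

```bash
ls; mkdir -p pics; cat > h.py <<'E'
import numpy as np, cv2
from plant import *
def save(cam,fn):
    im,d=grab_frame(cam); cv2.imwrite('pics/'+fn,im[:,:,::-1]); return im,d
def cloud(d,cal):
    f=210/np.tan(np.radians(cal['vfov'])/2)
    v,u=np.mgrid[0:420,0:560]
    P=np.stack([(u-cal['cx'])/f*d,(v-cal['cy'])/f*d,d],-1)
    return (P-np.array(cal['t']))@np.array(cal['R'])   # R^T (P-t)
E
python3 - <<'E'
from h import *
print(get_time(),get_position(),get_tcp_rot())
for c in('top','side'):
    cal=get_calibration(c);im,d=save(c,c+'0.png');P=cloud(d,cal)
    print(c,cal['vfov'],-np.array(cal['R']).T@cal['t'])
    np.savez(c+'0.npz',im=im,d=d,P=P)
    for n in['caddy','glue_bottle','jar','stapler','mat','box','lid_handle','pencil_mug','tape']:
        r=spot_point(n,c); print(n,[(np.round(x['position'],3),round(x['conf'],2)) for x in r[:2]])
E
```

```text
pics
0.0 [ 0.15126929 -0.52849698  0.19858014] [-3.10982115e+00 -4.36307780e-01  3.83554469e-04]
top 49.64947082353999 [ 0.43807363 -0.03780991  1.05567367]
caddy [(array([ 0.512,  0.   , -0.003]), 0.84)]
glue_bottle [(array([0.447, 0.039, 0.006]), 0.9)]
jar [(array([ 0.748, -0.214,  0.003]), 0.34)]
stapler [(array([0.565, 0.004, 0.002]), 0.56)]
mat [(array([ 0.524, -0.265,  0.001]), 0.7)]
box [(array([ 0.51 ,  0.288, -0.001]), 0.56)]
lid_handle [(array([0.454, 0.285, 0.134]), 0.72)]
pencil_mug [(array([0.762, 0.218, 0.002]), 0.6), (array([0.51 , 0.291, 0.   ]), 0.5)]
tape [(array([ 0.744, -0.216, -0.001]), 0.64)]
side 53.97855333984876 [ 0.24037863 -0.45210842  0.78765204]
caddy [(array([ 0.512, -0.003, -0.   ]), 0.72)]
glue_bottle [(array([0.453, 0.04 , 0.004]), 0.85)]
jar [(array([ 0.455, -0.055,  0.003]), 0.67)]
stapler [(array([0.562, 0.009, 0.005]), 0.57), (array([ 0.77 ,  0.222, -0.001]), 0.39)]
mat []
box [(array([0.51 , 0.289, 0.   ]), 0.55), (array([0.453, 0.284, 0.133]), 0.3)]
lid_handle [(array([0.454, 0.284, 0.132]), 0.66), (array([0.559, 0.011, 0.002]), 0.25)]
pencil_mug [(array([ 0.767,  0.219, -0.002]), 0.62)]
tape [(array([ 0.746, -0.213, -0.002]), 0.97), (array([0.767, 0.219, 0.   ]), 0.72)]
```

View pics/top0.png

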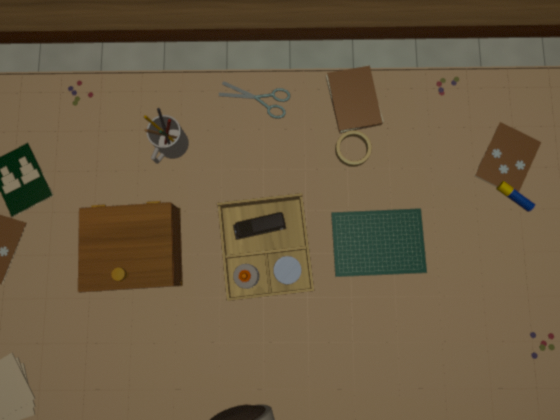

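View pics/side0.png

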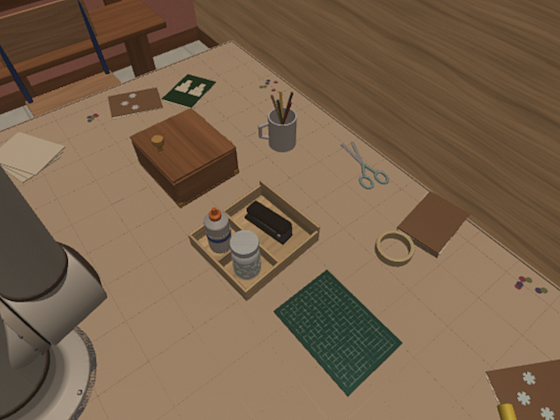

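```bash
python3 - <<'E'
import numpy as np,cv2
for c in('top','side'):
    z=np.load(c+'0.npz');P=z['P'];im=z['im'].astype(int);ok=z['d']>0
    X,Y,Z=P[...,0],P[...,1],P[...,2]
    def sel(n,m):
        m=m&ok
        if m.sum()<10: print(c,n,m.sum());return
        q=P[m]; r=cv2.minAreaRect((q[:,:2]*1000).astype(np.float32))
        print(c,n,m.sum(),'mean',np.round(q.mean(0),4),'rect',np.round(r[0],1),np.round(r[1],1),round(r[2],1))
    reg=lambda a,b,e,f:(X>a)&(X<b)&(Y>e)&(Y<f)
    sel('mat',(im[...,1]>im[...,0]+12)&(Z<.012)&reg(.35,.7,-.45,-.1))
    sel('lid',reg(.38,.66,.15,.42)&(Z>.082)&(Z<.108))
    sel('knob',reg(.38,.55,.2,.37)&(Z>.125)&(Z<.15))
    sel('caddywalls',reg(.38,.66,-.14,.14)&(Z>.033)&(Z<.06)&(im[...,0]>im[...,2]+25))
    sel('jarlid',reg(.38,.53,-.13,.0)&(Z>.1)&(Z<.112))
    sel('bottletop',reg(.38,.53,-.0,.1)&(Z>.085)&(Z<.1))
    sel('nozzle',reg(.38,.53,-.0,.1)&(Z>.12)&(Z<.14))
    sel('stapler',reg(.5,.62,-.1,.1)&(Z>.025)&(Z<.065)&(im.max(-1)<70))
    sel('table',reg(.25,.36,-.1,.1)&(Z<.02))
E
```

```text
top mat 5637 mean [ 0.5228 -0.2677  0.0036] rect [ 523.6 -267.9] [146.2 207.9] 2.1
top lid 7877 mean [0.5114 0.2872 0.0956] rect [513.9 289.4] [185.6 201.1] 3.3
top knob 172 mean [0.4522 0.2838 0.1387] rect [452.8 285.6] [27.9 26. ] 88.3
top caddywalls 1521 mean [ 0.5151 -0.0055  0.0427] rect [512.8  -6.3] [218.1 194. ] 6.2
top jarlid 527 mean [ 0.459  -0.0545  0.1097] rect [459.5 -54.5] [53.8 55.5] 89.7
top bottletop 144 mean [0.4476 0.0325 0.0972] rect [446.8  33.5] [50.8 49.7] 89.8
top nozzle 76 mean [0.4473 0.033  0.126 ] rect [447.5  33.5] [22.2 20.5] 0.0
top stapler 866 mean [0.5651 0.0063 0.0507] rect [576.7  19.9] [ 77.7 137.9] 7.8
top table 4473 mean [ 3.046e-01 -6.000e-04  1.000e-04] rect [305.1  -0. ] [199.8 109.6] 89.9
side mat 7686 mean [ 0.5217 -0.2727  0.004 ] rect [ 524.6 -265.3] [149.9 208.7] 2.2
side lid 4310 mean [0.5072 0.2798 0.096 ] rect [513.8 292.2] [186.9 204.6] 3.4
side knob 128 mean [0.4508 0.2845 0.1372] rect [451.8 287.7] [26.  26.9] 2.4
side caddywalls 1708 mean [ 0.5249 -0.0111  0.0425] rect [513.2  -2.3] [218.8 196.9] 6.3
side jarlid 545 mean [ 0.4577 -0.0548  0.1098] rect [458.8 -52.7] [56.1 57.1] 54.2
side bottletop 161 mean [0.441  0.0217 0.0942] rect [446.6  34. ] [47.9 51.5] 62.2
side nozzle 82 mean [0.4462 0.0337 0.1262] rect [446.8  35.9] [22.  20.6] 35.9
side stapler 738 mean [ 0.5596 -0.0028  0.0505] rect [565.7  12.9] [187.3  79.1] 76.2
side table 4604 mean [ 0.3036 -0.0058  0.0008] rect [305.  -0.] [110.  199.8] 0.0
```

The top view shows the box at left (knob at 118,274) and the caddy in the middle. In the caddy, the bottle is at (245,276), the jar at (288,270) and the stapler at (260,225). The mat is at right (379,242). Depth clusters agree with the given sizes. Next I'll get the stapler yaw and check reachability.

```bash
cat >> h.py <<'E'
from scipy.spatial.transform import Rotation as Ro
def down(yaw): return (Ro.from_euler('z',yaw)*Ro.from_euler('x',np.pi)).as_rotvec()
CY=np.radians(6.2); MY=np.radians(2.1); BY=np.radians(3.3)
C=np.array([.513,-.004]); M=np.array([.524,-.2665]); B=np.array([.512,.2885])
def inf(o,yaw,x,y): return o+np.array([x*np.cos(yaw)-y*np.sin(yaw),x*np.sin(yaw)+y*np.cos(yaw)])
def knob(th):
    r=np.array([-.150*np.cos(th)+.043*np.sin(th), .150*np.sin(th)+.043*np.cos(th)])
    return np.r_[inf(B,BY,.09+r[0],0),.0855+r[1]]
E
python3 - <<'E'
from h import *
P=np.load('top0.npz')['P'];grab_frame('top')
for r in trace('stapler','top')[:2]:
    m=r['mask']; q=P[m&(P[...,2]>.035)&(P[...,2]<.062)]
    rr=cv2.minAreaRect((q[:,:2]*1000).astype(np.float32)); e=np.linalg.eigh(np.cov((q[:,:2]).T))[1][:,1]
    print(r['conf'],m.sum(),q.mean(0),rr,'yaw of long axis from y',np.degrees(np.arctan(-e[0]/e[1])),np.percentile(q[:,2],[5,50,95]))
    s=np.argsort(q[:,1]);k=len(s)//4;print('z right',q[s[:k],2].mean(),'left',q[s[-k:],2].mean())
print('knob0',knob(0),knob(.02))
for th in np.arange(0,1.91,.2):
    k=knob(th)
    for dy in(0,np.pi):
        q=ik(k-[0,0,.011],down(BY+dy)); print(round(th,1),None if q is None else np.round(q,2))
for n,p in dict(jar=[.459,-.0535,.053],bot=[.447,.035,.075],stap=[.565,.006,.03],m1=[*inf(M,MY,0,-.055),.05],m2=[*inf(M,MY,0,.055),.15],bx=[*inf(B,BY,-.01,0),.033]).items():
    q=ik(p,down(CY+np.pi/2)); print(n,None if q is None else np.round(q,2))
E
```

```text
0.72 891 [0.56010931 0.00435589 0.05236306] ((561.1708984375, 5.338584899902344), (37.70450210571289, 109.96051788330078), 11.00200080871582) yaw of long axis from y 12.644901159976587 [0.04675518 0.05281571 0.05675944]
z right 0.053859582079383454 left 0.05087069064158816
knob0 [0.45209949 0.28504616 0.1285    ] [0.45298796 0.28509739 0.1314912 ]
0.0 [ 0.56  0.03 -0.04  1.5   0.   -2.64]
0.0 [ 0.56  0.03 -0.04  1.5   0.    0.5 ]
0.2 [ 0.55  0.06  0.05  1.56  0.   -2.65]
0.2 [0.55 0.06 0.05 1.56 0.   0.49]
0.4 [ 0.54  0.1   0.14  1.61  0.   -2.66]
0.4 [0.54 0.1  0.14 1.61 0.   0.48]
0.6 [ 0.52  0.16  0.24  1.66  0.   -2.68]
0.6 [0.52 0.16 0.24 1.66 0.   0.46]
0.8 [ 0.5   0.22  0.35  1.7   0.   -2.7 ]
0.8 [0.5  0.22 0.35 1.7  0.   0.44]
1.0 [ 0.48  0.3   0.47  1.74  0.   -2.72]
1.0 [0.48 0.3  0.47 1.74 0.   0.42]
1.2 [ 0.46  0.38  0.59  1.78  0.   -2.74]
1.2 [0.46 0.38 0.59 1.78 0.   0.4 ]
1.4 [ 0.44  0.47  0.7   1.81  0.   -2.75]
1.4 [0.44 0.47 0.7  1.81 0.   0.39]
1.6 [ 0.43  0.55  0.81  1.83  0.   -2.77]
1.6 [0.43 0.55 0.81 1.83 0.   0.37]
1.8 [ 0.41  0.64  0.91  1.84  0.   -2.78]
1.8 [0.41 0.64 0.91 1.84 0.   0.36]
jar [-0.12 -0.13 -0.32  1.38  0.    1.35]
bot [ 0.08 -0.17 -0.31  1.43  0.    1.54]
stap [ 0.01  0.12 -0.11  1.34  0.    1.47]
m1 [-0.55  0.24  0.06  1.39  0.    0.91]
m2 [-0.39  0.11  0.1   1.57  0.    1.08]
bx [ 0.52  0.16 -0.07  1.35  0.    1.98]
```

```bash
cat >> h.py <<'E'
def pick(p,yaw,z,op,up,effort=40,vel=.12):
    move_ptp([*p,up],down(yaw)); gripper_to(op)
    servo_line([*p,z],vel=vel); gripper_to(.0,effort); print('grip',get_grip_width(),get_grip_force())
def place(p,yaw,z,op,up,vel=.1):
    move_ptp([*p,up],down(yaw)); servo_line([*p,z],vel=vel); print('F before release',get_force())
    gripper_to(op); servo_line([*p,up],vel=.2)
E
python3 - <<'E'
from h import *
pick([.459,-.0535],CY+np.pi/2,.053,.082,.2); servo_line([.459,-.0535,.14],vel=.12)
place(inf(M,MY,0,-.055),MY+np.pi/2,.0515,.08,.14)
pick([.447,.0348],CY+np.pi/2,.075,.075,.2); servo_line([.447,.0348,.16],vel=.12)
place(inf(M,MY,0,.055),MY+np.pi/2,.0735,.075,.18)
print(get_time())
move_ptp([*knob(0)[:2],.25],down(BY))
for c in('top','side'):
    im,d=save(c,c+'1.png')
    for n in('glue_bottle','jar','stapler','lid_handle'):
        r=spot_point(n,c); print(c,n,[(np.round(x['position'],3),round(x['conf'],2)) for x in r[:2]])
E
```

```text
grip 0.05683787820677125 42.22033202648163
F before release [-1.91506819  0.89294874  3.59668866]
grip 0.02407851002071945 39.27403302177481
F before release [ 0.00458206  0.50629702 -0.2464467 ]
16.6333
top glue_bottle [(array([ 0.521, -0.208,  0.003]), 0.93)]
top jar [(array([ 0.526, -0.32 ,  0.004]), 0.71)]
top stapler [(array([0.564, 0.006, 0.003]), 0.92)]
top lid_handle [(array([0.454, 0.288, 0.131]), 0.75)]
side glue_bottle [(array([ 0.528, -0.211,  0.001]), 0.86), (array([ 0.742, -0.213, -0.001]), 0.29)]
side jar [(array([ 0.524, -0.322, -0.   ]), 0.58)]
side stapler [(array([0.561, 0.009, 0.003]), 0.76)]
side lid_handle [(array([0.453, 0.284, 0.134]), 0.61)]
```

View pics/side1.png

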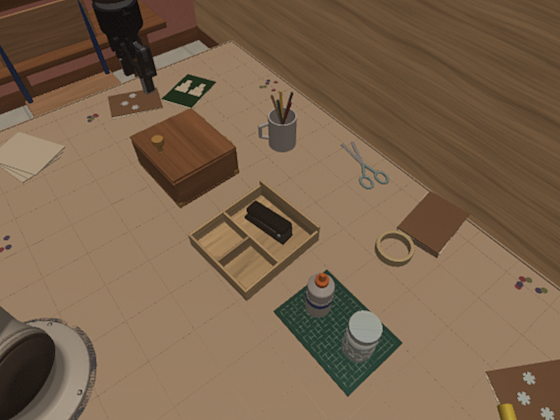

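The caddy's near bays are empty. The bottle (320,295) and jar (363,335) stand upright on the mat. Next I'll open the lid.

```bash
cat > lid.py <<'E'
from h import *
def grip(th,off):
    k=knob(th); move_ptp([*k[:2],max(.2,k[2]+.08)],down(BY)); gripper_to(.07)
    servo_line(k-[0,0,off],vel=.12); gripper_to(0,40); print('knob grip',get_grip_width(),get_grip_force())
def swing(a,b,off,n=12):
    for th in np.linspace(a,b,n+1)[1:]:
        servo_line(knob(th)-[0,0,off],vel=.08)
        f=get_force()
        if np.linalg.norm(f)>35: print('force',th,f); break
    print('end',th,np.round(get_force(),1))
E
python3 - <<'E'
from lid import *
grip(.025,.015)
swing(.025,1.68,.015,14)
save('side','side2.png'); print(get_grip_width(),get_time())
E
```

```text
knob grip -6.609185236967707e-05 0.0
end 1.68 [0.1 0.3 0.1]
0.0002974080187772044 27.825
```

View pics/side2.png

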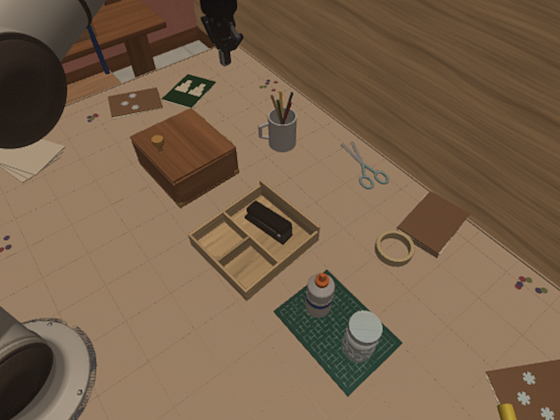

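```bash
python3 - <<'E'
from h import *
print(get_position(),knob(1.68),get_force())
k=knob(.025); move_ptp([*k[:2],.2],down(BY)); servo_line([*k[:2],.15],vel=.12)
print(get_position(),k,get_tcp_rot(),down(BY))
R=Ro.from_rotvec(get_tcp_rot()).as_matrix();p=get_position()
cal=get_calibration('side'); f=210/np.tan(np.radians(cal['vfov'])/2)
im,d=grab_frame('side')
def pr(X):
    c=np.array(cal['R'])@X+cal['t']; return (c[:2]/c[2]*f+[cal['cx'],cal['cy']])
for X in (p,p+R@[0,0,.008],k): print(pr(X))
for X in (p,k):
    u,v=pr(X).astype(int); cv2.circle(im,(u,v),2,(255,0,0),-1)
cv2.imwrite('pics/side3.png',cv2.resize(im[0:200,60:260],(800,600))[:,:,::-1])
E
```

```text
[0.66045954 0.29707958 0.21511022] [0.66084465 0.29708233 0.22992005] [-0.39267804 -0.09017886  0.77488658]
[0.45372703 0.285134   0.15019914] [0.45321939 0.28511073 0.13223617] [ 3.14015952e+00  8.98077667e-02 -3.88806313e-04] [3.14029005e+00 9.04588692e-02 5.53900823e-18]
[156.73188045 135.44989148]
[157.53887728 138.07560132]
[158.33761183 141.39308692]
```

View pics/side3.png

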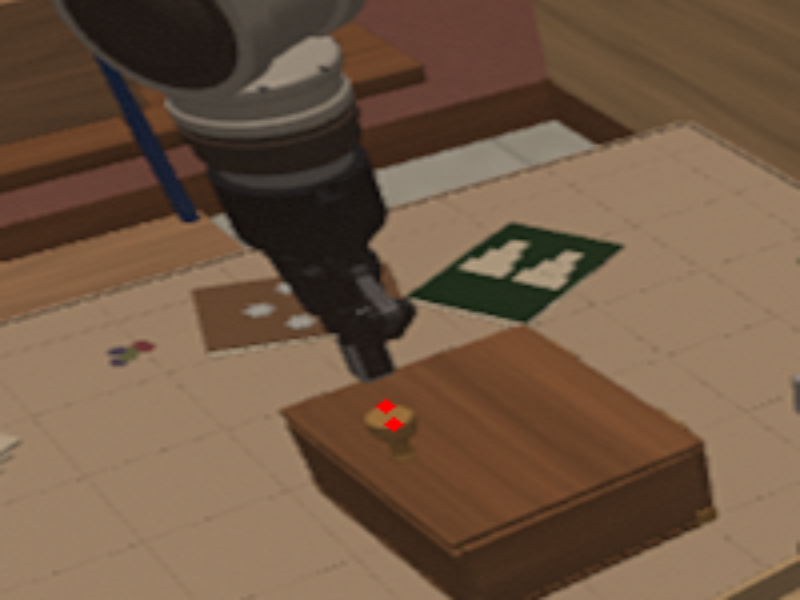

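The red dots are the reported TCP and the knob. The real closed fingertips end around (375,380) in the crop, well above the reported TCP, so the tool's z calibration seems to be off by about 30 mm. I'll measure it with depth.

```bash
python3 - <<'E'
from h import *
# move to free space, in front, away from objects
for xy,yaw in(([.40,.12],BY),([.35,-.2],CY+np.pi/2)):
    move_ptp([*xy,.15],down(yaw)); p=get_position(); print('tcp',p)
    for c in('side','top'):
        cal=get_calibration(c);im,d=grab_frame(c);P=cloud(d,cal)
        m=(d>0)&(np.hypot(P[...,0]-p[0],P[...,1]-p[1])<.06)&(P[...,2]>.1)&(P[...,2]<.26)
        q=P[m]
        if len(q)<5: print(c,len(q)); continue
        i=np.argsort(q[:,2]); print(c,len(q),'lowest',np.round(q[i[[0,2,5,10,20]]],3).tolist(),'mean low',q[i[:25]].mean(0))
    # guarded touch of the table with closed fingers
z=.15
move_ptp([*xy,.06],down(yaw)); f0=get_force()
for z in np.arange(.055,-.05,-.003):
    try: servo_line([*xy,z],vel=.05)
    except PlanningError as e: print('plan',z,e); break
    if abs(get_force()[2]-f0[2])>4: break
print('touch cmd',z,'pos',get_position(),get_force()-f0)
servo_line([*xy,.08],vel=.1); print(get_time())
E
```

```text
tcp [0.40059858 0.12015837 0.15080436]
side 318 lowest [[0.407, 0.116, 0.183], [0.398, 0.116, 0.184], [0.391, 0.114, 0.188], [0.39, 0.118, 0.191], [0.391, 0.115, 0.193]] mean low [0.39767056 0.11422886 0.19024735]
top 23 lowest [[0.414, 0.092, 0.235], [0.414, 0.094, 0.237], [0.413, 0.093, 0.244], [0.413, 0.086, 0.253], [0.391, 0.081, 0.258]] mean low [0.40897696 0.08507159 0.25076248]
tcp [ 0.35007278 -0.19989752  0.14999195]
side 691 lowest [[0.345, -0.209, 0.186], [0.347, -0.21, 0.187], [0.358, -0.208, 0.188], [0.351, -0.21, 0.19], [0.358, -0.208, 0.193]] mean low [ 0.34966344 -0.20797971  0.19042397]
top 66 lowest [[0.378, -0.186, 0.231], [0.381, -0.186, 0.233], [0.38, -0.194, 0.235], [0.373, -0.186, 0.237], [0.373, -0.189, 0.242]] mean low [ 0.37532045 -0.1883959   0.2379091 ]
touch cmd -0.03500000000000008 pos [ 0.35035932 -0.20015632 -0.03212096] [-12.23431826   7.73900098  33.55849116]
42.925
```

Touch and depth agree: the real tool is 41 mm shorter than reported, so commands need z lowered by 41 mm. I'll redo the lid with that correction.

```bash
python3 - <<'E'
from lid import *
D=.041
grip(.025,.015+D)
if get_grip_width()>.02:
    swing(.025,1.68,.015+D,14)
print(get_grip_width(),get_time()); save('side','side4.png')
E
```

```text
knob grip 0.026274929069486027 39.475647043436766
end 1.68 [ 2.3 11.1  5.1]
0.026291973478176207 53.7083
```

View pics/side4.png

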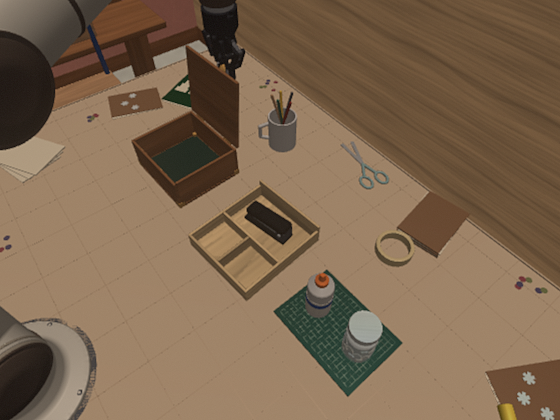

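The lid is upright, with the gripper behind it holding the knob at about (225,60). The box interior is open. Next is the stapler.

```bash
python3 - <<'E'
from h import *
gripper_to(.06); p=get_position()
servo_line([p[0],p[1],.285],vel=.15); servo_line([.46,.2,.285],vel=.25)
s=[.562,.0065]; yaw=np.radians(12)+np.pi/2
pick(s,yaw,-.014,.054,.1)
servo_line([*s,.12],vel=.15); print('lifted',get_grip_width(),get_grip_force(),get_time())
b=inf(B,BY,-.015,0)
move_ptp([*b,.12],down(BY+np.pi/2)); servo_line([*b,-.0105],vel=.12); print(get_force())
gripper_to(.06); servo_line([*b,.12],vel=.2); servo_line([.40,.1,.2],vel=.25)
print(get_time()); save('side','side5.png'); print(spot_point('stapler','side'),spot_point('lid_handle','side'))
E
```

```text
Traceback (most recent call last):
plant.PlanningError: the arm cannot follow that straight line within its joint ranges
```

```bash
python3 - <<'E'
from h import *
p=get_position(); print(p,get_qpos(),get_grip_width(),get_time())
for t in(0,-.2,-.4,.2,.4):
    for dx in (0,-.02):
        o=(Ro.from_euler('z',BY)*Ro.from_euler('y',t)*Ro.from_euler('x',np.pi)).as_rotvec()
        print(t,dx,[(round(z,2),None if (q:=ik([p[0]+dx,p[1],z],o)) is None else np.round(q[1:4],2).tolist()) for z in(.2,.23,.25,.27,.285)])
E
```

```text
[0.66081747 0.29679237 0.17370235] [ 4.22184965e-01  5.44514521e-01  6.99313369e-01  1.72610805e+00
 -1.26829895e-04 -2.77669893e+00] 0.06021029235451684 54.1833
0 0 [(0.2, [0.57, 0.78, 1.79]), (0.23, [0.6, 0.9, 1.87]), (0.25, [0.64, 0.99, 1.93]), (0.27, [0.69, 1.11, 2.0]), (0.28, None)]
0 -0.02 [(0.2, [0.51, 0.7, 1.76]), (0.23, [0.54, 0.8, 1.83]), (0.25, [0.56, 0.88, 1.89]), (0.27, [0.6, 0.98, 1.95]), (0.28, [0.63, 1.06, 2.0])]
-0.2 0 [(0.2, [0.31, 0.42, 1.5]), (0.23, [0.33, 0.5, 1.56]), (0.25, [0.34, 0.56, 1.6]), (0.27, [0.36, 0.62, 1.65]), (0.28, [0.38, 0.67, 1.68])]
-0.2 -0.02 [(0.2, [0.26, 0.36, 1.49]), (0.23, [0.28, 0.44, 1.55]), (0.25, [0.29, 0.5, 1.59]), (0.27, [0.31, 0.56, 1.64]), (0.28, [0.32, 0.61, 1.67])]
-0.4 0 [(0.2, [0.1, 0.12, 1.23]), (0.23, [0.11, 0.19, 1.29]), (0.25, [0.12, 0.24, 1.33]), (0.27, [0.13, 0.29, 1.37]), (0.28, [0.14, 0.33, 1.4])]
-0.4 -0.02 [(0.2, [0.06, 0.08, 1.23]), (0.23, [0.07, 0.15, 1.29]), (0.25, [0.07, 0.19, 1.33]), (0.27, [0.08, 0.24, 1.37]), (0.28, [0.09, 0.28, 1.4])]
0.2 0 [(0.2, None), (0.23, None), (0.25, None), (0.27, None), (0.28, None)]
0.2 -0.02 [(0.2, None), (0.23, None), (0.25, None), (0.27, None), (0.28, None)]
0.4 0 [(0.2, None), (0.23, None), (0.25, None), (0.27, None), (0.28, None)]
0.4 -0.02 [(0.2, None), (0.23, None), (0.25, None), (0.27, None), (0.28, None)]
```

```bash
python3 - <<'E'
from h import *
p=get_position()
servo_line([p[0],p[1],.268],vel=.15); servo_line([.46,.2,.27],vel=.25)
s=[.562,.0065]; yaw=np.radians(12)+np.pi/2
pick(s,yaw,-.014,.054,.1)
servo_line([*s,.12],vel=.15); print('lifted',get_grip_width(),get_grip_force(),get_time())
b=inf(B,BY,-.015,0)
move_ptp([*b,.12],down(BY+np.pi/2)); servo_line([*b,-.0105],vel=.12); print(get_force())
gripper_to(.06); servo_line([*b,.12],vel=.2); servo_line([.40,.1,.2],vel=.25)
print(get_time()); save('side','side5.png'); print(spot_point('stapler','side'),spot_point('lid_handle','side'))
E
```

```text
grip 0.035385846367348636 41.17803633213043
lifted 0.035272190027666475 40.1913446187973 62.8333
[ 0.43066725  0.57925797 -2.78793211]
67.3917
[{'position': [0.7477, -0.2133, -0.0039], 'conf': 0.16}] [{'position': [0.6612, 0.2985, 0.2319], 'conf': 0.59}]
```

View pics/side5.png

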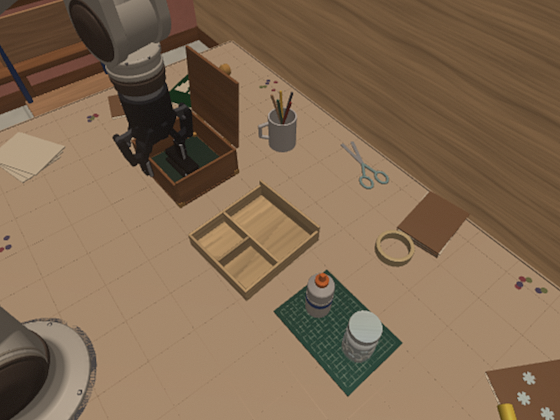

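The stapler is out of the caddy, but the gripper hides the inside of the box. I'll check from the top camera.

```bash
python3 - <<'E'
from h import *
move_ptp([.45,-.02,.25],down(BY))
cal=get_calibration('top');im,d=save('top','top5.png');P=cloud(d,cal)
print([(x['position'],x['conf']) for x in spot_point('stapler','top')])
for r in trace('stapler','top')[:2]:
    q=P[r['mask']&(d>0)]; print(r['conf'],len(q),q.mean(0),np.percentile(q[:,2],[5,50,95]),cv2.minAreaRect((q[:,:2]*1000).astype(np.float32)))
cv2.imwrite('pics/top5c.png',cv2.resize(im[180:320,50:300],(750,420))[:,:,::-1]); print(get_time())
E
```

```text
[([0.4989, 0.2884, 0.0026], 0.71)]
0.63 935 [0.49593851 0.27884757 0.04985552] [0.01484213 0.05400984 0.05810842] ((499.47821044921875, 286.1800537109375), (43.348724365234375, 116.76197814941406), 2.0552303791046143)
68.8583
```

View pics/top5c.png

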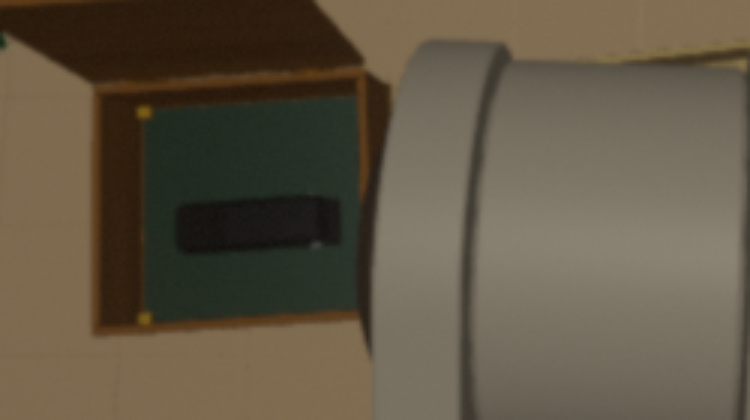

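The stapler lies flat on the box floor (crop 260,225). Next I'll close the lid, then return the bottle and the jar.

```bash
python3 - <<'E'
from lid import *
off=.056
gripper_to(.07); move_ptp([.46,.2,.27],down(BY)); k=knob(1.68)
servo_line([k[0],k[1],.268],vel=.2); servo_line(k-[0,0,off],vel=.12); gripper_to(0,40); print(get_grip_width())
if get_grip_width()>.02: swing(1.68,-.015,off,14)
gripper_to(.07); k=knob(0); servo_line([*k[:2],.2],vel=.15)
print(get_time()); move_ptp([.45,-.1,.2],down(CY+np.pi/2))
for c in ('side','top'):
    save(c,c+'6.png'); print([(n,np.round(x[0]['position'],4)) for n in('lid_handle','glue_bottle','jar') if (x:=spot_point(n,c))])
E
```

```text
0.026696569777216315
end -0.015 [ 0.  10.4  6.3]
83.9417
[('lid_handle', array([0.4555, 0.2841, 0.1283])), ('glue_bottle', array([ 0.5258, -0.2108,  0.0068])), ('jar', array([ 0.5242, -0.323 ,  0.0019]))]
[('lid_handle', array([0.45  , 0.2889, 0.1295])), ('glue_bottle', array([0.4535, 0.2867, 0.13  ]))]
```

View pics/side6.png

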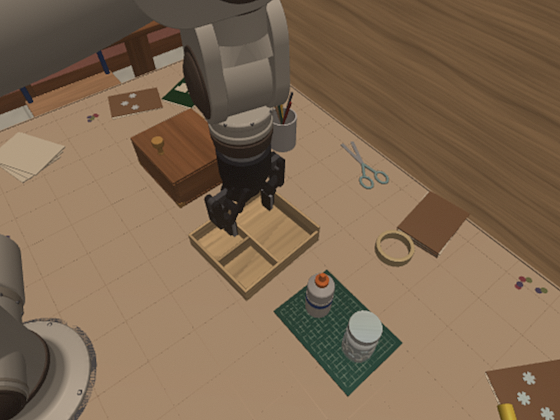

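The lid is shut, with the knob at 128–129 mm. Now the bottle and the jar go back.

```bash
python3 - <<'E'
from h import *
pick([.524,-.211],MY+np.pi/2,.0735,.075,.19); servo_line([.524,-.211,.16],vel=.12)
place([.447,.035],CY+np.pi/2,.0758,.07,.19)
pick([.5255,-.3215],MY+np.pi/2,.0395,.082,.16); servo_line([.5255,-.3215,.13],vel=.12)
place([.459,-.0535],CY+np.pi/2,.042,.08,.16)
move_ptp([.2,-.45,.2],down(0)); print(get_time())
for c in ('top','side'):
    cal=get_calibration(c);im,d=save(c,c+'7.png');P=cloud(d,cal); X,Y,Z=np.moveaxis(P,-1,0)
    print([(n,np.round(x[0]['position'],4)) for n in('lid_handle','glue_bottle','jar') if (x:=spot_point(n,c))])
    R=(d>0)&(X>.38)&(X<.53)
    for n,m in dict(jarlid=R&(Y<0)&(Y>-.13)&(Z>.1)&(Z<.115),nozzle=R&(Y>0)&(Y<.1)&(Z>.12)&(Z<.145),lid=(d>0)&(X>.43)&(X<.58)&(Y>.22)&(Y<.24)&(Z>.05)).items():
        q=P[m]; print(c,n,q.mean(0),np.percentile(q[:,2],[2,98]), np.polyfit(q[:,0],q[:,2],1)[0])
E
```

```text
grip 0.02396341039021973 39.32034568861127
F before release [ 0.59585614 -0.79322801 -1.37251511]
grip 0.057648720110879306 42.19898342387751
F before release [-3.36800132  1.31994922  5.12499897]
103.8
[('lid_handle', array([0.4488, 0.2873, 0.1315])), ('glue_bottle', array([0.4447, 0.0348, 0.0054])), ('jar', array([ 0.4601, -0.0519,  0.0037]))]
top jarlid [ 0.45881971 -0.05423239  0.11036361] [0.10696299 0.11370037] 0.00235842895385042
top nozzle [0.44575575 0.03268785 0.12623616] [0.12011488 0.13630408] 0.0035848613220779576
top lid [0.50391426 0.22988034 0.09361142] [0.08999779 0.09701738] -0.00017532915586788536
[('lid_handle', array([0.4561, 0.2834, 0.1282])), ('glue_bottle', array([0.4495, 0.0397, 0.0048])), ('jar', array([ 0.4574, -0.0554,  0.0025]))]
side jarlid [ 0.45752163 -0.05436046  0.1100837 ] [0.10163535 0.11326755] 0.035587524919682936
side nozzle [0.44523039 0.03286775 0.12683887] [0.12019291 0.13774107] 0.07885972673102948
side lid [0.5029191  0.22992675 0.09447095] [0.09203359 0.09715952] -0.0003894128833345413
```

View pics/side7.png

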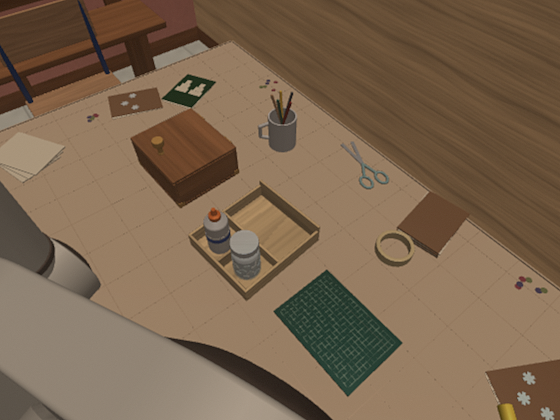

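The bottle and jar stand in their original bays, and the lid is flat at 93.6 mm with no measurable tilt. The mug and tape look unmoved.

```bash
python3 -c "
from plant import *
print(sign_off(),get_time())"
```

```text
the job is handed in; nothing more can be done
the job is handed in; nothing more can be done
```

The job is handed in at about 104 s of the 149 s allowed: by camera, the stapler lay flat in the box before I shut the lid, the bottle and jar stand in their original bays, and the mug and tape look unmoved; I got no verdict back.

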